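Zero the slate gauge, shift its stop one hole and hold the plunger home

ROBOT

A 6-joint arm with a two-finger parallel gripper is mounted at the origin on the work surface. World frame = base frame: x ahead of the robot, y to its left, z up, the work surface at z = 0. Lengths are in m, angles in rad, forces in N, time in s.
With the tool pointing down it reaches from about 0.35 to 0.775 m from the base axis. Payload 7.3 kg.
Tool frame: the origin (TCP) lies between the finger pads; the fingertips stand 14 mm ahead of it and the grasp point (between the pads) lies 5 mm behind it; z points along the fingers, y is the line along which they close (so a half turn about z gives the same grasp; the last joint's range is limited). The gripper opens to 92 mm and grips with 3 to 60 N. Pads are 19 mm wide; open, the fingers measure 130 mm over their backs; the gripper's body (75 mm by 190 mm) begins 47 mm behind the grasp point.
Start: joints at [-1.349, 0.342, 1.524, -0, 1.275, -0.146], TCP at [0.189, -0.49, 0.241] pointing down, gripper open.
Joint ranges: [-2.53, 2.53], [-0.77, 2.02], [0.04, 2.7], [-1, 4.14], [0.28, 2.66], [-3.11, 3.11]. Speed limits (rad/s): [2.57, 2.57, 3.14, 3.14, 3.14, 3.14].

INTERFACE

Orientations are given as a unit quaternion [x, y, z, w].
In Python, from station import env gives the robot as it stands.
- The arm moves only by the tool step_arm, never from a script. Its argument "motion" is a list of rows, each a list of 3 entries, a list of its own where there are three numbers: the shift along the tool's x, y, z scaled (see below), then the turn, a rotation vector about the tool's x, y, z scaled (see below), then the closure in counts, from 0 (fully open) to 255 (shut). A call has 1 to 20 rows; each row is the pose to reach, as a shift and turn from the pose commanded when the call began, along the tool's axes at that moment, turning the shorter way round; what a row does not reach only later rows make up. The controller multiplies each number of a shift by 25 cm and each number of a turn by 2 pi rad. A row lasts 1/8 s, in which the tool goes at most 62.5 mm and 10.7 degrees, less where a joint would pass 70% of its speed; a pose out of reach is approached as far as the arm can. A call with a number of a shift or a turn outside -1 to 1 is refused whole. A call with a gripper value outside its range is refused whole. The fingers move at their own pace and stop on an object; "squeeze" is the grip in N (left out, the last holds). Time passes only in rows, so rows that repeat a pose let the fingers close. It gives the time, the measured TCP pose, the force, the opening and the grip force at its end, in the units of the state.
- env.state(): the state, without advancing time (a new reading comes with each control period).
- env.read_camera(name): name is "side" or "top"; returns the picture (384x512x3 uint8, blue, green, red); there is no depth.
- env.calibration(name): a dict with "vfov" (degrees; the focal length in pixels is half the picture's height over the tangent of half this angle, whatever the lens; pixels are square), "cx", "cy" (the principal point, pixels), "dist_coeffs" ([k1, k2, p1, p2, k3] as OpenCV has them; the pictures are not rectified), "R" (3x3) and "t" (3): a world point X has camera coordinates R X + t. Camera axes: x right, y down, z forward; pixel columns grow to the right and rows downward; lengths in m; the calibration is good to about 2 mm. A picture is of the moment at which its call begins. calibration takes no time and is no camera call.
- env.sign_off(): hands the job in; it is judged then, once.
The state is a dict: "t": time; "joints": joint angles; "dq": joint speeds; "joint_efforts": joint torques, N m; "tcp_pos": TCP position; "ee_rot": TCP orientation; "force": force on the tool from outside, world axes, zero at the start; "moment": the same for the moment, N m; "gripper_width": finger opening in m; "finger_force": force on a finger pad.
Only numpy, scipy, OpenCV 4.12 (cv2) and the standard library are available. Lean on these libraries where they do the work, as an engineer would, in place of code of your own. Each camera call takes 0.05 s, during which the arm holds its last target. There are 200 camera calls.

TASK

Take the scriber out of its wooden block, press the small recessed zero button on the gauge's readout box fully in with the scriber's steel tip, and stand the scriber back in its block. Then pull up the sliding stop's lock plunger, slide the stop to the very next hole away from the readout box and let the pin drop fully home in that hole. Finish while still holding the plunger knob, with the pin engaged (do not let go), and leave the other things on the bench where they are.

Things in the scene. Friction and masses are not known exactly. Their poses are not given: they have to be found in the camera images.
- gauge: Slate gauge fixed to the bench: a steel tube 40 mm wide, 34 mm high, 240 mm long along its own y axis, with four 12 mm holes in its top, 50 mm apart (at own y -70, -20, +30, +80 mm). Origin at bench level on the tube's centre line; own z up. A grey readout box 60 (x) x 70 (y) x 46 mm high sits at its -y end, centre at own y -155 mm, so own +y points away from the readout box.
- zero_top (a point): Centre of the top face of the zero button on the readout box (in gauge axes 0, -173, 41 mm): a 10 mm round rubber button at the bottom of a 14 mm round recess, 5 mm below the box's top face; a finger does not fit in. It moves straight down 4 mm against a spring (1 N to start, 4 N at the stop) and springs back.
- zero (a joint): Travel of the zero button in m: 0 released, 0.004 fully pressed.
- stop (a joint): Position of the sliding stop along the gauge's own +y in m: about 0 at the start (pin in the second hole from the readout box); the next hole away from the box is at 0.050, the neighbour on the box side at -0.050, the end one at 0.100. The stop is an aluminium sleeve 60 x 60 mm, top at 43 mm, running on the tube with about 1.5 N friction; a fence 34 mm high reaches 104 mm to own +x. While the pin is in a hole the stop is locked (about 2 mm play each way).
- plunger (a joint): Lift of the lock plunger in m: 0 fully down (pin home in a hole), about 0.010 when the pin rests on the tube between holes, 0.016 fully pulled. A spring pushes it down (5 N at 0, 8 N at 0.016). The pin is 8 mm thick with a round end.
- knob_mid (a point): Centre of the plunger's upright cylindrical knob, 24 mm diameter, 28 mm high, on top of the stop; 76 mm above the bench when the pin is home, so the knob's top is at 90 mm: carry things above it. Below it a boss of 20 mm diameter, then the stop's flat top 33 mm below this point. Lifting it over 10 mm frees the stop, which then goes along as the knob is moved sideways.
- scriber_mid (a point): Centre of the upright scriber's square wooden handle, 14 x 14 mm, 74 mm long, flats square to its own x and y axes and, at the start, parallel to the block's sides; z axis from tip to handle. Below the handle a steel collar 24 mm diameter, 6 mm thick, rests on the block; below it a 6 mm steel shaft with flat tip 88 mm under this point. 60 g; this point is 93 mm above the bench when in the block.
- block_hole (a point): Centre of the mouth of the 14 mm through hole in the top of the scriber's wooden block (70 x 70 x 50 mm, fixed to the bench, top at 50 mm). With the scriber in place its handle centre is 43 mm above this point.
- hook_tin: Bystander: open copper tin with hooks, 80 x 65 x 45 mm; origin under its centre.
- slate: Bystander: rough green slate fragment, about 90 x 150 x 8 mm; origin under its centre.
- stake: Bystander: cast iron anvil stake, foot 70 x 70 mm, T-shaped head 34 x 150 mm, 90 mm high; origin under its centre.
- jig: Bystander: wooden hook bending jig, board 55 x 110 x 18 mm with three steel pins to 38 mm; origin under its centre.
There are look-alikes about, which are no part of the job. Leave any white look-alike of the part that bears block_hole alone.

How it is judged:
By the outcome, as a careful person would: the job done as asked, in the order asked, and still so for the second after the job is handed in, while the arm keeps its last pose, push and grip.
It also fails if it takes over 64 s, if anything falls off the work surface, if the arm or the gripper's body presses on something with over 40 N, if the wrist force passes 120 N, or if a joint passes its speed limit or range.

## Working session

There is one attempt and no reset: what is moved stays moved. The work goes in short steps, Python scripts to look and compute and a tool call to move; the robot and the scene stay as the last step left them, time stands still between calls to the robot, and variables do not carry over. Pictures are saved under pics/ and viewed, at most 13 in all, crops included, and the job is handed in when it is done.

Besides the shell and the picture viewer there is one more tool, called after ">>>" as name(argument=value, ...) on one line, values as JSON. step_arm: Moves the arm, as the interface text tells. Its arguments: {"type":"object","properties":{"motion":{"type":"array","items":{"type":"array"}},"squeeze":{"type":"number"}},"required":["motion"]}

```bash
mkdir -p pics; ls; python3 - <<'E'
from station import env
import cv2
for n in("top","side"):
    cv2.imwrite(f"pics/{n}0.png",env.read_camera(n)); c=env.calibration(n); print(n,c)
print(env.state())
E
```

```text
pics
top {'vfov': 42.65333050793783, 'cx': 258.3308263171218, 'cy': 190.60314864877188, 'dist_coeffs': array([-0.15516763,  0.        ,  0.        ,  0.        ,  0.        ]), 'R': array([[-0.00318627, -0.99998393, -0.00468982],
       [-0.97756263,  0.00410254, -0.21060503],
       [ 0.21062089,  0.00391355, -0.97755999]]), 't': array([-0.00489438,  0.54595249,  1.41814286])}
side {'vfov': 51.846271095718684, 'cx': 257.97299983104983, 'cy': 203.03854937028754, 'dist_coeffs': array([-0.07346746,  0.        ,  0.        ,  0.        ,  0.        ]), 'R': array([[ 0.8995516 , -0.43677754, -0.00568341],
       [-0.27419697, -0.55448994, -0.78572064],
       [ 0.34003374,  0.70835463, -0.61855539]]), 't': array([-0.51166912,  0.20013966,  1.01553825])}
{'t': 0.1, 'joints': array([-1.34894577e+00,  3.42610744e-01,  1.52488773e+00,  2.74787163e-05,
        1.27539904e+00, -1.46016641e-01]), 'dq': array([-5.57446732e-04, -1.50217624e-03, -3.85319614e-03, -7.81729578e-05,
        4.17575883e-04,  1.66994345e-03]), 'joint_efforts': array([ 1.72568019e-03, -4.32004523e+01, -2.44694442e+01,  7.19467155e-02,
        5.26424136e-02, -4.08889980e-05]), 'tcp_pos': array([ 0.18875088, -0.48954425,  0.24014819]), 'ee_rot': array([ 9.83132376e-01,  1.82894245e-01, -1.16000732e-05, -6.52460322e-04]), 'force': array([-0.15497137,  0.21857546, -0.21920067]), 'moment': array([ 0.03416784, -0.03162785,  0.04807143]), 'finger_force': 0.0, 'gripper_width': 0.09158302572445878}
```

View pics/top0.png

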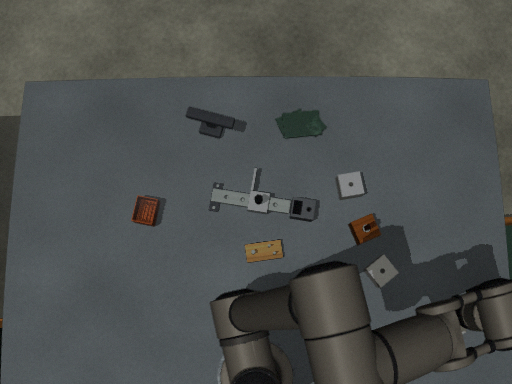

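View pics/side0.png

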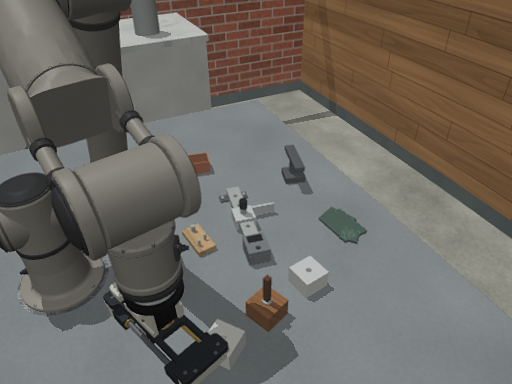

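The top view shows the gauge, with the stop and its black knob at (258,199) and the readout box at (304,208). The brown block with the upright scriber is at (366,228). The white look-alike blocks at (350,185) and (382,270) are empty. The block meant is the brown wooden one, because it's wood and holds the scriber. I'll confirm that in an enlarged crop.

```bash
python3 - <<'E'
import cv2,numpy as np
a=cv2.imread("pics/top0.png")[165:285,205:405]; b=cv2.imread("pics/side0.png")[180:335,190:350]
a=cv2.resize(a,None,fx=4,fy=4,interpolation=cv2.INTER_CUBIC)
b=cv2.resize(b,None,fx=3.8,fy=3.8,interpolation=cv2.INTER_CUBIC)
cv2.imwrite("pics/topc.png",a);cv2.imwrite("pics/sidec.png",b)
E
cat > h.py <<'E'
import numpy as np,cv2
from station import env
def K(c):
    f=192/np.tan(np.radians(c["vfov"])/2); return np.array([[f,0,c["cx"]],[0,f,c["cy"]],[0,0,1]])
def ray(n,uv):
    c=env.calibration(n); p=cv2.undistortPoints(np.array([[uv]],float),K(c),c["dist_coeffs"])[0,0]
    d=c["R"].T@np.array([*p,1]); return -c["R"].T@c["t"],d/np.linalg.norm(d)
def onz(n,uv,z):
    o,d=ray(n,uv); return o+d*(z-o[2])/d[2]
def tri(a,b):
    o1,d1=ray("top",a);o2,d2=ray("side",b)
    s=np.linalg.lstsq(np.c_[d1,-d2],o2-o1,rcond=None)[0]
    p,q=o1+s[0]*d1,o2+s[1]*d2; return (p+q)/2,np.linalg.norm(p-q)
def proj(n,X):
    c=env.calibration(n); return cv2.projectPoints(np.array(X,float).reshape(-1,3),cv2.Rodrigues(c["R"])[0],c["t"],K(c),c["dist_coeffs"])[0][:,0]
E
```

```text
(no output)
```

View pics/topc.png

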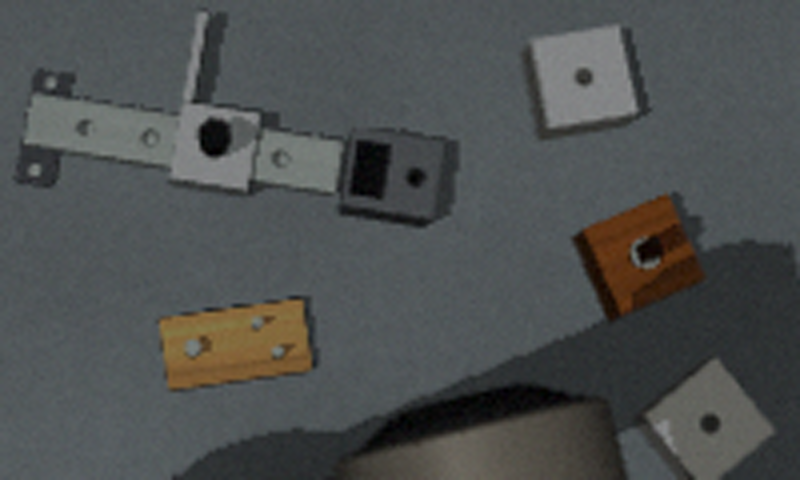

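View pics/sidec.png

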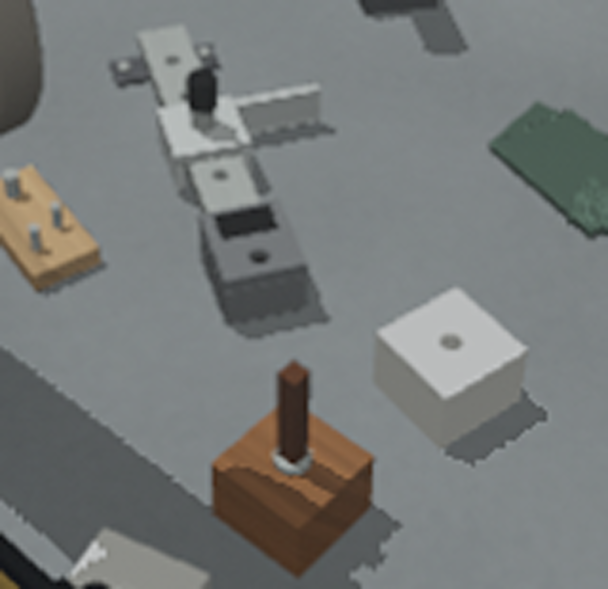

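Confirmed: only the brown wooden block holds a scriber. In the top crop its handle is at about (650,247) and the collar at (646,252). The recess is at (416,177), the knob top at (214,137), and the tube holes at (84,127), (150,137) and (281,157).

```bash
cat > m.py <<'E'
from h import *
T=cv2.imread("pics/top0.png");S=cv2.imread("pics/side0.png")
def blob(I,uv,r,rel=.5):
    x,y=int(uv[0]),int(uv[1]); g=cv2.cvtColor(I,cv2.COLOR_BGR2GRAY)[y-r:y+r+1,x-r:x+r+1].astype(float)
    w=np.clip(np.percentile(g,65)-g,0,None); w[w<rel*w.max()]=0
    Y,X=np.mgrid[-r:r+1,-r:r+1]; return x+(w*X).sum()/w.sum(),y+(w*Y).sum()/w.sum()
ct=lambda u,v:(205+(u+.5)/4-.5,165+(v+.5)/4-.5); cs=lambda u,v:(190+(u+.5)/3.8-.5,180+(v+.5)/3.8-.5)
H=[onz("top",blob(T,ct(*p),3),.034) for p in((84,127),(150,137),(281,157))]
B=onz("top",blob(T,ct(416,177),4),.046); Bs=onz("side",blob(S,cs(259,256),4),.046)
print("holes",np.round(H,4)[:,:2],"spacings",np.linalg.norm(np.diff(H,axis=0),axis=1))
print("button top",B,"side",Bs,"holes from button",[round(np.linalg.norm(h[:2]-B[:2]),4) for h in H],"expect .253 .203 .103")
d=np.array(H[0]-B)[:2];print("gauge +y yaw",np.degrees(np.arctan2(d[1],d[0])))
print("knob top",onz("top",ct(214,137),.09),"tri",tri(ct(214,137),cs(202,74)))
print("handle top",onz("top",ct(650,247),.13),"side",onz("side",cs(293,370),.13),"tri",tri(ct(650,247),cs(293,370)))
print("collar",onz("top",ct(646,252),.056),onz("side",cs(292,460),.056))
# block: brown mask
hsv=cv2.cvtColor(T,cv2.COLOR_BGR2HSV); m=((hsv[...,0]<20)&(hsv[...,1]>110)).astype(np.uint8); m[:, :340]=0;m[:,400:]=0
c=max(cv2.findContours(m,0,2)[0],key=cv2.contourArea); print("block rect",cv2.minAreaRect(c))
for p in((668,195),(703,272),(612,318),(580,238)): print("top corner",onz("top",ct(*p),.05))
for p in((290,408),(372,460),(297,528),(214,466)): print("side corner",onz("side",cs(*p),.05))
E
python3 m.py
```

```text
holes [[ 0.5338  0.0938]
 [ 0.5268  0.0459]
 [ 0.5091 -0.0536]] spacings [0.04841748 0.10106614]
button top [ 0.49158467 -0.15717336  0.046     ] side [ 0.4916294  -0.15803231  0.046     ] holes from button [np.float64(0.2545), np.float64(0.2061), np.float64(0.105)] expect .253 .203 .103
gauge +y yaw 80.44648894893159
knob top [ 0.51431543 -0.00635324  0.09      ] tri (array([ 0.51567735, -0.00686055,  0.09320705]), np.float64(0.004040295270154702))
handle top [ 0.42562362 -0.31467607  0.13      ] side [ 0.43261971 -0.32554094  0.13      ] tri (array([ 0.43145205, -0.31803656,  0.12096925]), np.float64(0.009374517218402111))
collar [ 0.43218059 -0.32778099  0.056     ] [ 0.42996703 -0.3308555   0.056     ]
block rect ((364.31036376953125, 228.7241668701172), (23.372549057006836, 25.99867820739746), 66.80140686035156)
top corner [ 0.47609524 -0.34786065  0.05      ]
top corner [ 0.41749899 -0.37172709  0.05      ]
top corner [ 0.38378649 -0.3013543   0.05      ]
top corner [ 0.44398621 -0.27957376  0.05      ]
side corner [ 0.44912049 -0.29034983  0.05      ]
side corner [ 0.47532536 -0.34805288  0.05      ]
side corner [ 0.41269014 -0.37152071  0.05      ]
side corner [ 0.38806294 -0.31007564  0.05      ]
```

```bash
cat > mv.py <<'E'
import sys,numpy as np
from h import env
from scipy.spatial.transform import Rotation as R
def mv(p,yaw=None):
    s=env.state();r=R.from_quat(s["ee_rot"]); d=r.inv().apply(np.array(p)-s["tcp_pos"])
    yaw0=np.degrees(np.arctan2(*r.as_matrix()[[1,0],0])); t=np.zeros(3)
    if yaw is not None:
        a=np.radians(yaw); g=R.from_matrix([[np.cos(a),np.sin(a),0],[np.sin(a),-np.cos(a),0],[0,0,-1]]); t=(r.inv()*g).as_rotvec()
    print("shift",np.round(d/.25,4),"turn",np.round(t/2/np.pi,4),"tcp",np.round(s["tcp_pos"],4),"yaw",round(yaw0,2),"t",s["t"])
if __name__=="__main__":
    a=[float(x) for x in sys.argv[1:]]; mv(a[:3],a[3] if len(a)>3 else None)
E
python3 mv.py .431 -.328 .17 22;python3 mv.py .431 -.328 .088 22
```

```text
shift [ 1.1365 -0.2541  0.2812] turn [-0.0002 -0.     -0.0026] tcp [ 0.1888 -0.4895  0.2401] yaw 21.08 t 0.1
shift [ 1.1364 -0.2537  0.6092] turn [-0.0002 -0.     -0.0026] tcp [ 0.1888 -0.4895  0.2401] yaw 21.08 t 0.1
```

>>> step_arm(motion=[[[1.0,-0.225,0.25],[0,0,-0.0026],0],[[1.0,-0.225,0.25],[0,0,-0.0026],0],[[1.0,-0.225,0.25],[0,0,-0.0026],0],[[1.0,-0.225,0.25],[0,0,-0.0026],0],[[1.0,-0.225,0.25],[0,0,-0.0026],0],[[1.0,-0.225,0.25],[0,0,-0.0026],0]], squeeze=35)

```text
t: 0.85
tcp_pos: [0.402, -0.3471, 0.1778]
ee_rot: [0.981, 0.192, -0.0, -0.0]
force: [0.7, -0.5, 0.5]
gripper_width: 0.0919
finger_force: 0.0
```

```bash
python3 mv.py .431 -.328 .17 22;python3 - <<'E'
from h import *
I=env.read_camera("side");cv2.imwrite("pics/s1.png",cv2.resize(I[150:350,180:400],None,fx=3,fy=3,interpolation=cv2.INTER_CUBIC))
E
```

```text
shift [ 0.1364 -0.0271  0.0312] turn [-0.0001  0.0001  0.0003] tcp [ 0.402  -0.3471  0.1778] yaw 22.12 t 0.85
```

View pics/s1.png

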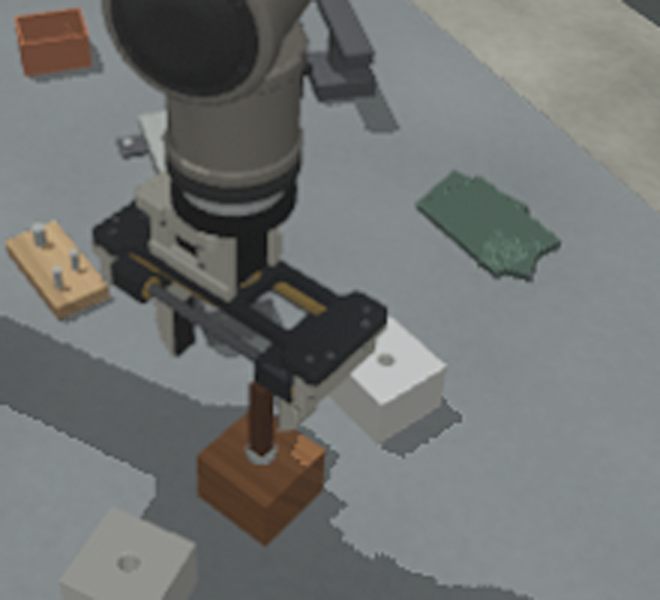

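The scriber is upright in the brown block, with its collar at crop (262,455), which matches the earlier measurement. The fingers are clear, so I'll align, descend and close.

>>> step_arm(motion=[[[0.136,-0.027,0.03],[0,0,0],0],[[0.136,-0.027,0.03],[0,0,0],0],[[0.136,-0.027,0.2],[0,0,0],0],[[0.136,-0.027,0.36],[0,0,0],0],[[0.136,-0.027,0.36],[0,0,0],0],[[0.136,-0.027,0.36],[0,0,0],255],[[0.136,-0.027,0.36],[0,0,0],255],[[0.136,-0.027,0.36],[0,0,0],255],[[0.136,-0.027,0.36],[0,0,0],255],[[0.136,-0.027,0.36],[0,0,0],255],[[0.136,-0.027,0.36],[0,0,0],255],[[0.136,-0.027,0.36],[0,0,0],255]])

```text
t: 2.4
tcp_pos: [0.4309, -0.3285, 0.0882]
ee_rot: [0.982, 0.191, -0.0, -0.0]
force: [-0.3, -0.9, 0.4]
gripper_width: 0.0267
finger_force: 0.0
```

```bash
python3 mv.py .431 -.328 .19 22
```

```text
shift [ 0.0012 -0.0016 -0.4073] turn [-0.  0.  0.] tcp [ 0.4309 -0.3285  0.0882] yaw 22.01 t 2.4
```

Still closing, so I'll give it more time and then lift.

>>> step_arm(motion=[[[0,0,0],[0,0,0],255],[[0,0,0],[0,0,0],255],[[0,0,0],[0,0,0],255],[[0,0,0],[0,0,0],255],[[0,0,0],[0,0,0],255]])

```text
t: 3.02
tcp_pos: [0.4308, -0.3285, 0.0882]
ee_rot: [0.982, 0.191, -0.0, 0.0]
force: [0.9, -0.1, -0.4]
gripper_width: 0.0139
finger_force: 35.0
```

>>> step_arm(motion=[[[0,0,-0.1],[0,0,0],255],[[0,0,-0.3],[0,0,0],255],[[0,0,-0.48],[0,0,0],255],[[0,0,-0.48],[0,0,0],255],[[0,0,-0.48],[0,0,0],255]])

```text
t: 3.65
tcp_pos: [0.4304, -0.3281, 0.2075]
ee_rot: [0.982, 0.191, -0.0, -0.0]
force: [0.3, 0.6, -0.6]
gripper_width: 0.0134
finger_force: 35.0
```

```bash
python3 mv.py .4916 -.1575 .155;python3 - <<'E'
from h import *
I=env.read_camera("side");J=env.read_camera("top")
p=env.state()["tcp_pos"];print(proj("side",[p+[0,0,.005],p+[0,0,-.083]]),proj("top",[p+[0,0,.005],p+[0,0,-.083]]))
cv2.imwrite("pics/sfull2.png",I);cv2.imwrite("pics/tfull2.png",J)
a=cv2.resize(I[200:320,200:330],None,fx=4,fy=4,interpolation=cv2.INTER_CUBIC)
cv2.imwrite("pics/s2.png",a)
E
```

```text
shift [ 0.4827 -0.5408  0.2105] turn [0. 0. 0.] tcp [ 0.4304 -0.3281  0.2075] yaw 22.01 t 3.65
[[266.55341146 251.29191704]
 [266.22308929 280.061592  ]] [[378.36653608 220.34439065]
 [371.16858497 225.03850958]]
```

View pics/s2.png

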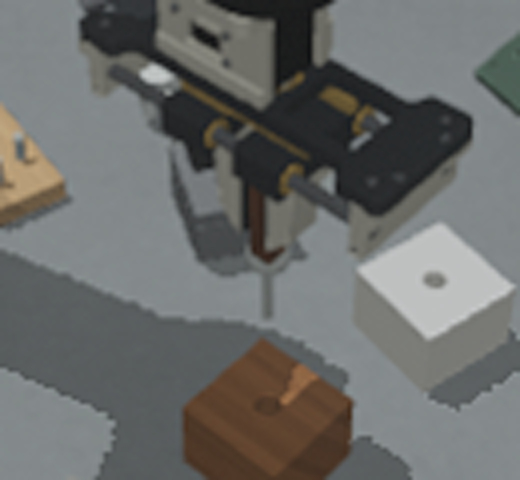

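The scriber is held upright, with the tip at side pixel (266.4,279.1) against a predicted (266.2,280.1). The empty block hole is at crop (267,405). Next I'll move over the button.

>>> step_arm(motion=[[[0.24,-0.27,0.0],[0,0,0],255],[[0.483,-0.541,0.05],[0,0,0],255],[[0.483,-0.541,0.15],[0,0,0],255],[[0.483,-0.541,0.25],[0,0,0],255],[[0.483,-0.541,0.25],[0,0,0],255],[[0.483,-0.541,0.25],[0,0,0],255]])

```text
t: 4.5
tcp_pos: [0.4922, -0.1586, 0.146]
ee_rot: [0.982, 0.19, -0.0, 0.0]
force: [-0.7, -0.3, -0.4]
gripper_width: 0.0137
finger_force: 35.0
```

```bash
python3 mv.py .4916 -.1575 .117 22;python3 - <<'E'
from h import *
I=env.read_camera("side");J=env.read_camera("top")
p=env.state()["tcp_pos"];print(p,proj("side",[p+[0,0,-.083],[.4916,-.1575,.046]]))
a=cv2.resize(I[190:265,200:300],None,fx=6,fy=6,interpolation=cv2.INTER_CUBIC)
cv2.imwrite("pics/s3.png",a)
E
```

```text
shift [-0.0006 -0.0049  0.1159] turn [ 0.      0.     -0.0001] tcp [ 0.4922 -0.1586  0.146 ] yaw 21.96 t 4.5
[ 0.4924593  -0.15890326  0.14657442] [[258.11367388 242.56964873]
 [257.62534868 247.14486272]]
```

View pics/s3.png

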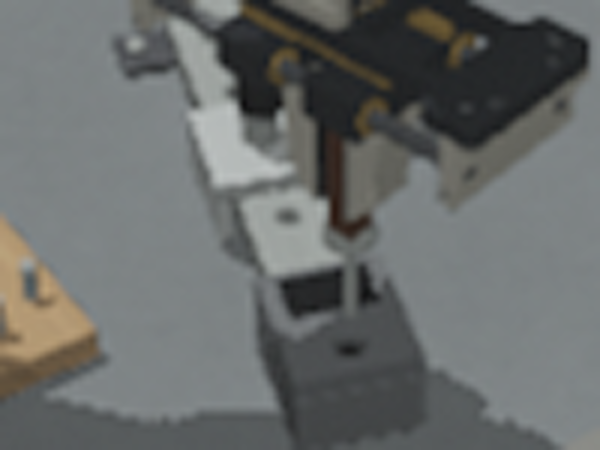

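The tip is at crop (350,315) and the recess at (348,347). The predicted offset agrees within 1 px, so I'll descend in steps and watch the force.

>>> step_arm(motion=[[[-0.003,-0.002,0.04],[0,0,0],255],[[-0.003,-0.002,0.07],[0,0,0],255],[[-0.003,-0.002,0.08],[0,0,0],255],[[-0.003,-0.002,0.09],[0,0,0],255],[[-0.003,-0.002,0.09],[0,0,0],255]])

```text
t: 5.22
tcp_pos: [0.4911, -0.1577, 0.1232]
ee_rot: [0.982, 0.191, -0.0, 0.0]
force: [-1.7, 0.5, 1.4]
gripper_width: 0.0139
finger_force: 35.0
```

>>> step_arm(motion=[[[0,0,0.006],[0,0,0],255],[[0,0,0.012],[0,0,0],255],[[0,0,0.016],[0,0,0],255],[[0,0,0.016],[0,0,0],255]])

```text
t: 5.72
tcp_pos: [0.4913, -0.1577, 0.1199]
ee_rot: [0.982, 0.191, 0.0, 0.0]
force: [-1.7, 0.3, 8.1]
gripper_width: 0.014
finger_force: 35.0
```

>>> step_arm(motion=[[[0,0,0.005],[0,0,0],255],[[0,0,0.008],[0,0,0],255],[[0,0,0.008],[0,0,0],255]])

```text
t: 6.1
tcp_pos: [0.4915, -0.1578, 0.1194]
ee_rot: [0.982, 0.191, 0.001, 0.001]
force: [-5.1, 2.6, 20.8]
gripper_width: 0.0141
finger_force: 35.0
```

The button is bottomed out: 21 N with no further travel, and the tip is at about 36.5 mm. Retracting and heading back over the block.

>>> step_arm(motion=[[[0,0,-0.1],[0,0,0],255],[[0,0,-0.3],[0,0,0],255],[[0,0,-0.35],[0,0,0],255],[[0,0,-0.35],[0,0,0],255]])

```text
t: 6.6
tcp_pos: [0.4915, -0.1578, 0.205]
ee_rot: [0.982, 0.191, 0.001, 0.001]
force: [-0.5, -0.1, -0.5]
gripper_width: 0.0136
finger_force: 35.0
```

```bash
python3 mv.py .4308 -.3284 .155 22
```

```text
shift [-0.4812  0.5415  0.2002] turn [ 0.0002 -0.0002  0.    ] tcp [ 0.4915 -0.1578  0.205 ] yaw 22.01 t 6.6
```

>>> step_arm(motion=[[[-0.24,0.27,0.0],[0,0,0],255],[[-0.481,0.5415,0.05],[0,0,0],255],[[-0.481,0.5415,0.15],[0,0,0],255],[[-0.481,0.5415,0.2],[0,0,0],255],[[-0.481,0.5415,0.2],[0,0,0],255],[[-0.481,0.5415,0.2],[0,0,0],255]])

```text
t: 7.35
tcp_pos: [0.4311, -0.3271, 0.1548]
ee_rot: [0.981, 0.192, 0.0, -0.0]
force: [-0.8, 0.2, 0.2]
gripper_width: 0.0137
finger_force: 35.0
```

```bash
python3 mv.py .4308 -.3284 .088 22;python3 - <<'E'
from h import *
I=env.read_camera("side")
p=env.state()["tcp_pos"];print(p,proj("side",[p+[0,0,-.083],[.431,-.328,.05]]))
cv2.imwrite("pics/s4.png",cv2.resize(I[250:350,210:330],None,fx=5,fy=5,interpolation=cv2.INTER_CUBIC))
E
```

```text
shift [-0.003   0.0045  0.2671] turn [-0.     -0.      0.0003] tcp [ 0.4311 -0.3271  0.1548] yaw 22.1 t 7.35
[ 0.43129126 -0.32724315  0.15523049] [[266.33308625 294.79682808]
 [266.29149153 301.26366712]]
```

View pics/s4.png

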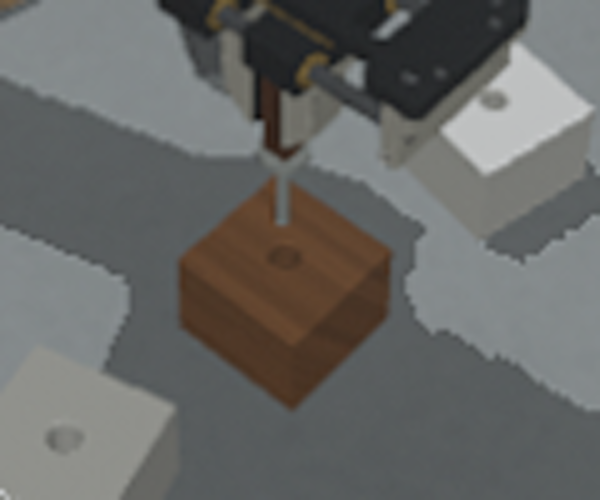

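The tip is at crop (282,224), straight above the hole at (285,257), and both match the prediction. Lowering.

>>> step_arm(motion=[[[-0.003,0.004,0.0],[0,0,0],255],[[-0.003,0.004,0.08],[0,0,0],255],[[-0.003,0.004,0.16],[0,0,0],255],[[-0.003,0.004,0.22],[0,0,0],255],[[-0.003,0.004,0.25],[0,0,0],255],[[-0.003,0.004,0.262],[0,0,0],255],[[-0.003,0.004,0.262],[0,0,0],255]])

```text
t: 8.28
tcp_pos: [0.4303, -0.3296, 0.0895]
ee_rot: [0.982, 0.191, 0.0, 0.0]
force: [0.6, 0.7, -0.4]
gripper_width: 0.0142
finger_force: 35.0
```

>>> step_arm(motion=[[[0,0,0.003],[0,0,0],255],[[0,0,0.005],[0,0,0],255],[[0,0,0.005],[0,0,0],255]])

```text
t: 8.65
tcp_pos: [0.4302, -0.3296, 0.0882]
ee_rot: [0.982, 0.191, 0.0, 0.0]
force: [1.3, -1.1, 0.9]
gripper_width: 0.0138
finger_force: 35.0
```

>>> step_arm(motion=[[[0,0,0],[0,0,0],100],[[0,0,0],[0,0,0],100],[[0,0,0],[0,0,0],100],[[0,0,0],[0,0,0],100],[[0,0,0],[0,0,0],100],[[0,0,-0.1],[0,0,0],100],[[0,0,-0.3],[0,0,0],100],[[0,0,-0.46],[0,0,0],100],[[0,0,-0.46],[0,0,0],100]])

```text
t: 9.78
tcp_pos: [0.4314, -0.3307, 0.2063]
ee_rot: [0.982, 0.191, 0.002, 0.003]
force: [-0.1, -0.3, -0.4]
gripper_width: 0.0561
finger_force: 0.0
```

```bash
python3 mv.py .516 -.0055 .16 22;python3 - <<'E'
from h import *
I=env.read_camera("side")
print(proj("side",[[.431,-.328,.13],[.431,-.328,.056]]))
a=cv2.resize(I[200:350,200:340],None,fx=4,fy=4,interpolation=cv2.INTER_CUBIC)
cv2.imwrite("pics/s5.png",a)
E
```

```text
shift [ 0.8008 -1.0802  0.1803] turn [ 0.0011 -0.0004  0.    ] tcp [ 0.4314 -0.3307  0.2063] yaw 22.01 t 9.775
[[266.58224593 278.03270873]
 [266.31229183 299.61508826]]
```

View pics/s5.png

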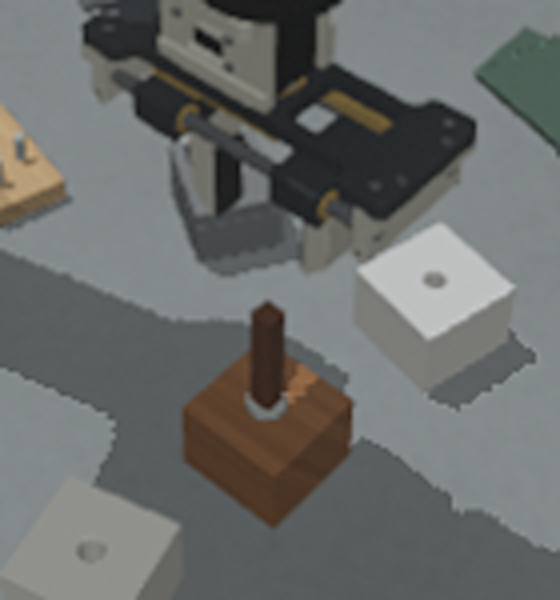

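The scriber stands upright in the brown block, with its top at crop (267,308) and the collar on the block. Now to the knob, turning the tool to line up with the gauge.

```bash
python3 mv.py .516 -.006 .16 -9.6
```

```text
shift [ 0.8022 -1.0732  0.1744] turn [ 0.0004 -0.0003  0.0878] tcp [ 0.4305 -0.3298  0.2041] yaw 22.01 t 9.825
```

>>> step_arm(motion=[[[0.2,-0.27,0.0],[0,0,0],100],[[0.4,-0.54,0.0],[0,0,0.03],100],[[0.6,-0.8,0.0],[0,0,0.06],100],[[0.735,-0.99,0.0],[0,0,0.0878],100],[[0.735,-0.99,0.0],[0,0,0.0878],100],[[0.735,-0.99,0.1],[0.001,0,0.0878],100],[[0.735,-0.99,0.16],[0.001,0,0.0878],100],[[0.735,-0.99,0.16],[0.001,0,0.0878],100]])

```text
t: 10.82
tcp_pos: [0.5065, -0.0317, 0.1611]
ee_rot: [0.996, -0.084, -0.003, -0.003]
force: [0.3, -0.3, 0.5]
gripper_width: 0.0557
finger_force: 0.0
```

```bash
python3 mv.py .516 -.006 .071 -9.6; python3 - <<'E'
from h import *
I=env.read_camera("top");J=env.read_camera("side")
p=env.state()["tcp_pos"]
print(proj("side",[[.516,-.006,.09],[.516,-.006,.062],p]))
a=cv2.resize(J[150:270,190:310],None,fx=5,fy=5,interpolation=cv2.INTER_CUBIC)
cv2.imwrite("pics/s6.png",a)
E
```

```text
shift [ 0.0225 -0.1057  0.3608] turn [-0.0009  0.001  -0.0001] tcp [ 0.5065 -0.0317  0.1611] yaw -9.63 t 10.825
[[242.12305292 199.9888104 ]
 [242.41684063 207.60106084]
 [242.4704965  184.80310472]]
```

View pics/s6.png

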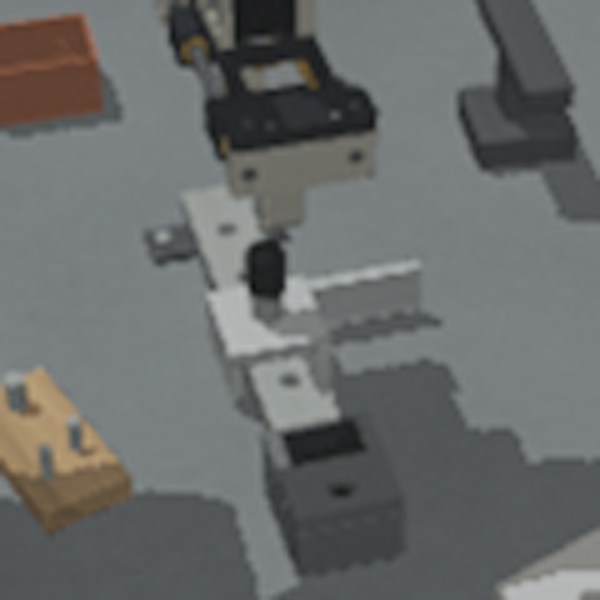

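The knob shows at crop (267,246–292), within 1 px of prediction and about 2 mm further toward +x. Descending and gripping.

>>> step_arm(motion=[[[0.028,-0.105,0.0],[-0.001,0.001,0],100],[[0.028,-0.105,0.05],[-0.001,0.001,0],100],[[0.028,-0.105,0.2],[-0.001,0.001,0],100],[[0.028,-0.105,0.3],[-0.001,0.001,0],100],[[0.028,-0.105,0.361],[-0.001,0.001,0],100],[[0.028,-0.105,0.361],[-0.001,0.001,0],100],[[0.028,-0.105,0.361],[-0.001,0.001,0],255],[[0.028,-0.105,0.361],[-0.001,0.001,0],255],[[0.028,-0.105,0.361],[-0.001,0.001,0],255],[[0.028,-0.105,0.361],[-0.001,0.001,0],255],[[0.028,-0.105,0.361],[-0.001,0.001,0],255],[[0.028,-0.105,0.361],[-0.001,0.001,0],255],[[0.028,-0.105,0.361],[-0.001,0.001,0],255]])

```text
t: 12.55
tcp_pos: [0.5192, -0.006, 0.0733]
ee_rot: [0.996, -0.084, 0.003, 0.001]
force: [-1.1, -1.0, 6.3]
gripper_width: 0.0232
finger_force: 35.0
```

```bash
python3 mv.py .516 -.006 .085 -9.6
```

```text
shift [-0.0125  0.002  -0.0469] turn [ 0.0001 -0.0009  0.    ] tcp [ 0.5192 -0.006   0.0733] yaw -9.59 t 12.55
```

>>> step_arm(motion=[[[0,0,-0.02],[0,0,0],255],[[0,0,-0.04],[0,0,0],255],[[0,0,-0.055],[0,0,0],255],[[0,0,-0.055],[0,0,0],255]], squeeze=45)

```text
t: 13.05
tcp_pos: [0.5191, -0.0059, 0.0867]
ee_rot: [0.996, -0.084, 0.003, 0.0]
force: [4.6, -2.6, -8.0]
gripper_width: 0.0232
finger_force: 45.0
```

```bash
python3 mv.py .516 -.006 .085 -9.6
```

```text
shift [-0.0124  0.0023  0.0066] turn [ 0.0001 -0.0008 -0.    ] tcp [ 0.5191 -0.0059  0.0867] yaw -9.6 t 13.05
```

Lifted about 13 mm, with 8 N of spring load. Sliding along gauge +y, which is tool -y.

>>> step_arm(motion=[[[0,-0.03,0],[0,0,0],255],[[0,-0.07,0],[0,0,0],255],[[0,-0.12,0],[0,0,0],255],[[0,-0.17,0],[0,0,0],255],[[0,-0.2,0],[0,0,0],255],[[0,-0.2,0],[0,0,0],255]])

```text
t: 13.8
tcp_pos: [0.5275, 0.0443, 0.0864]
ee_rot: [0.997, -0.083, 0.002, 0.0]
force: [4.9, 0.9, -9.2]
gripper_width: 0.0231
finger_force: 45.0
```

```bash
python3 - <<'E'
from h import *
s=env.state();p=s["tcp_pos"];d=p-np.array([.5191,-.0059,.0867]);a=np.radians(80.4)
print(d,d[:2]@[np.cos(a),np.sin(a)],d[:2]@[np.sin(a),-np.cos(a)],s["force"])
E
```

```text
[ 0.00840508  0.0501679  -0.00034488] 0.05086705912339426 -7.905803130259176e-05 [ 4.88216825  0.88452791 -9.17859432]
```

Moved 50.5 mm, so lower it now.

>>> step_arm(motion=[[[0,0,0.015],[0,0,0],255],[[0,0,0.03],[0,0,0],255],[[0,0,0.045],[0,0,0],255],[[0,0,0.055],[0,0,0],255],[[0,0,0.055],[0,0,0],255]])

```text
t: 14.42
tcp_pos: [0.5274, 0.0432, 0.0734]
ee_rot: [0.996, -0.084, 0.003, 0.0]
force: [2.2, -1.1, 0.8]
gripper_width: 0.0231
finger_force: 45.0
```

>>> step_arm(motion=[[[0,0,0.004],[0,0,0],255],[[0,0,0.006],[0,0,0],255],[[0,0,0.006],[0,0,0],255],[[0,0,0.006],[0,0,0],255]])

```text
t: 14.92
tcp_pos: [0.5275, 0.0432, 0.0732]
ee_rot: [0.996, -0.084, 0.003, 0.001]
force: [-2.9, -2.0, 13.6]
gripper_width: 0.0228
finger_force: 45.0
```

```bash
python3 - <<'E'
from h import *
J=env.read_camera("side");s=env.state();print(s["tcp_pos"],s["force"],s["t"])
a=cv2.resize(J[140:340,180:340],None,fx=3,fy=3,interpolation=cv2.INTER_CUBIC)
cv2.imwrite("pics/s7.png",a)
E
```

```text
[0.52746486 0.04321998 0.07321139] [-2.08207889 -1.76790062 15.0640073 ] 14.975
```

View pics/s7.png

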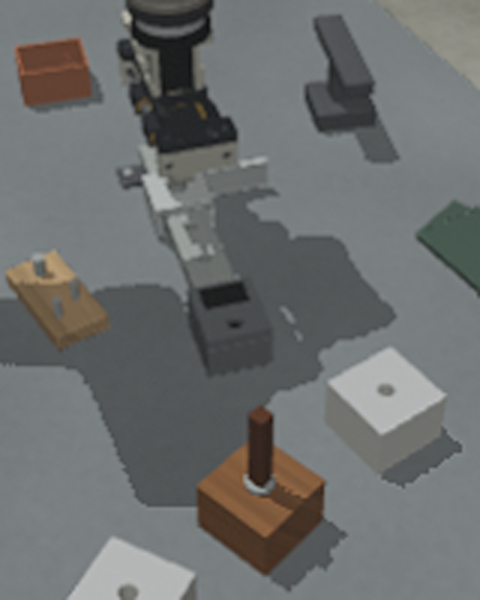

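The stop sits one hole further along with the pin against its hard bottom. TCP z is 73.2 mm, the same as at the original home. The scriber is still upright in its block and nothing else has moved. I'll ease off the push a little and hand in.

>>> step_arm(motion=[[[0,0,-0.003],[0,0,0],255],[[0,0,-0.003],[0,0,0],255]])

```text
t: 15.22
tcp_pos: [0.5274, 0.0433, 0.0733]
ee_rot: [0.996, -0.084, 0.003, 0.001]
force: [-0.9, -1.1, 8.0]
gripper_width: 0.0229
finger_force: 45.0
```

```bash
python3 - <<'E'
from station import env
s=env.state();print(s["tcp_pos"],s["force"],s["gripper_width"]);print(env.sign_off())
E
```

```text
[0.52742795 0.04325863 0.07327935] [-0.92560289 -1.10212237  7.97522762] 0.022870848459398057
the job is handed in; nothing more can be done
None
```

I pressed the zero button fully in with the scriber's tip, stood the scriber back in its block, and moved the stop one hole away from the readout box with the pin home and the knob still gripped; the job was handed in at about 15 s, but sign-off gave no verdict.

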